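# Screw down the loose loop handle of a cake stand with fingertip strokes

### The arm

A 6-joint arm with a two-finger parallel gripper is mounted at the origin on the work surface. World frame = base frame: x ahead of the robot, y to its left, z up, the work surface at z = 0. Lengths are in m, angles in rad, forces in N, time in s.
With the tool pointing down it reaches from about 0.3 to 0.775 m from the base axis. Payload 14.6 kg.
Tool frame: the origin (TCP) lies on the centre line of the jaws, within the pads' length; the fingertips stand 25 mm ahead of it and the grasp point (between the pads) lies 6 mm ahead of it (finger_overhang is the distance from the TCP to the fingertips, in m); z points along the fingers, y is the line along which they close (so a half turn about z gives the same grasp; the last joint's range is limited). The gripper opens to 85 mm and grips with 20 to 120 N. Pads are 22 mm wide; open, the fingers measure 114 mm over their backs; the gripper's body (76 mm by 85 mm) begins 54 mm behind the grasp point. The pads swing forward as they close: fully open they stand 13 mm farther back than shut.
Start: joints at [-1.375, 0.3, 1.521, -0, 1.321, -0.067], TCP at [0.143, -0.531, 0.256] pointing down, gripper open.
Joint ranges: [-3.03, 3.03], [-0.79, 2.21], [0.23, 2.52], [-1.04, 4.18], [0, 3.07], [-2.55, 2.55]. Speed limits (rad/s): [2.22, 2.22, 2.57, 3.14, 3.14, 3.14].

### API

Orientations are given as a unit quaternion [x, y, z, w].
In Python, from bench import * gives the robot as it stands.
- The arm moves only by the shell command python3 -m inch 'ROWS' [OPENING] [FORCE]. ROWS is JSON, a list of rows, each a list of 6 numbers: the shift along the tool's x, y, z in m, then the turn, a rotation vector about the tool's x, y, z in rad. In form: [[x, y, z, wx, wy, wz], ...]. A call has 1 to 12 rows; each row shifts and turns the commanded pose from where the row before left it, along the tool's axes as they then stand; what a row does not reach is not made up. A row lasts 1/10 s, in which the tool goes at most 50 mm and 8.59 degrees, less where a joint would pass 70% of its speed; a pose out of reach is approached as far as the arm can. A call is refused whole if a number of a shift passes 0.05 or a number of a turn 0.15, either way. A call with a gripper value outside its range is refused whole. OPENING is the opening, from 0 (shut) to 1 (fully open), set as the call begins (- or left out, the last holds). The fingers move at their own pace and stop on an object; FORCE is the grip in N (left out, the last holds). Time passes only in rows, so rows that do not move let the fingers close. It gives the time, the measured TCP pose, the force, the opening and the grip force at its end, in the units of the state.
- get_state(): the state, without advancing time (a new reading comes with each control period).
- camera(name): name is "scene" or "top" or "wrist"; returns a dict with "image" (400x640x3 uint8, red, green, blue), "range_z" (400x640 float32, m along the optical axis (not along the pixel's ray), 0 where there is no reading), "fx", "fy", "cx", "cy" (pixels), "rvec" (rotation vector, rad) and "tvec" (3), from world to camera coordinates, as OpenCV has them; the wrist camera has in their place "hand_eye" (4x4, takes a point from camera to tool coordinates, whose origin is the TCP and whose axes are the flange's). Camera axes: x right, y down, z forward; pixel columns grow to the right and rows downward; lengths in m; the calibration is good to about 2 mm. A picture is of the moment at which its call begins: read the wrist's pose just before it.
- hand_in(): hands the job in; it is judged then, once.
The state is a dict: "time_s": time; "joint_pos": joint angles; "qvel": joint speeds; "joint_torque": joint torques, N m; "position": TCP position; "tcp_rot": TCP orientation; "force": force on the tool from outside, world axes, zero at the start; "moment": the same for the moment, N m; "width": opening from 0.0 (shut) to 1.0 (fully open); "grip_force": force on a finger pad.
Only numpy, scipy, OpenCV 4.12 (cv2) and the standard library are available. Lean on these libraries where they do the work, as an engineer would, in place of code of your own. Each camera call takes 0.05 s, during which the arm holds its last target. There are 200 camera calls.

### The job

The brass loop handle screwed onto the top of the two-tier cake stand has worked loose: spin it clockwise (seen from above) with light fingertip strokes against the sides of its loop, never pinching it, until it is fully home and turns no further. The stand stays standing where it is: do not lift, tip or shove it, and leave the bowl, the lantern, the glass dish and the cake fork alone.

Things in the scene. Friction and masses are not known exactly. Their poses are not given: they have to be found in the camera images.
- stand: two-tier cake stand, dark stoneware plates on a brass rod, loose, about 1.5 kg. Origin: centre of its underside, z up the rod. Lower plate 250 mm across, rim 22 mm high. Upper plate 180 mm across: flat inner floor (to 46 mm from the axis) 150 mm above the origin, rim 162 mm. On that floor, on the axis, a brass washer 26 mm across, 2 mm thick: the loop handle's seat.
- screw: the loop handle, a brass thumbscrew on the stand's axis. Origin: on the axis at the underside of its round collar (16 mm across, 12 mm high), 152 mm above the stand's origin when home. On the collar stands a flat oval loop of 7 mm round bar, 60 mm wide, 8 to 46 mm above this origin; its two sides reach 30 mm out from the axis like the wings of a wing screw. This frame does not turn.
- screw_turn (a joint): turning angle of the loop handle, rad: 0 = fully home on its washer, positive = that far unscrewed (anticlockwise from above). Starts 1 to 1.5 turns open; sinks 1.25 mm per turn. Loose right-hand thread: about 1 N at 20 mm from the axis turns it and it stays where it is left. Home, it stops dead and more pushing only shoves the stand.
- loop_end (a point): outermost point of one side of the loop, 30 mm from the axis, 27 mm above the collar's underside; the frame turns with the loop: x outward along the loop's width, z up. The other side lies opposite.
- bowl: celadon ceramic bowl, 144 mm across, 62 mm high, origin at the centre of its underside; leave alone. To its left (+y), beyond the work, lies a heavy aluminium gift case, 300 x 200 x 100 mm high, its centre at least 230 mm from the bowl's.
- lantern: round white and grey plastic folding lantern, folded down, 92 mm across, 127 mm high with a wire bail lying to one side (reaches 60 mm from the axis), origin at the centre of its underside; leave alone
- dish: small glass dish, 72 mm across, 24 mm high, origin at the centre of its underside; leave alone
- fork: three-tined stainless steel cake fork lying flat, 158 mm long along its x, 3 mm thick, origin under its middle; leave alone

How it is judged:
At the end, for the whole second after the job is handed in: the loop handle is within 0.35 rad (20 degrees) of fully home, the stand is at rest, upright on the sideboard (tilt under 0.03 rad, not raised by 4 mm) and within 30 mm of where it stood (value of joint screw_turn below 0.35 rad and angle between stand's own z axis and vertical below 0.03 rad and height (world z) of stand below 0.004 m and distance of stand from where it was at the start of the episode below 0.03 m and linear speed of stand below 0.01 m/s); the robot touches nothing.
It fails at once if the loop handle is pinched or forced (more than 30 N between the fingers and it) (contact force between the fingers and screw above 30 N).
It fails at once if the stand is lifted (8 mm) or tipped (0.12 rad) (height (world z) of stand above 0.008 m or angle between stand's own z axis and vertical above 0.12 rad).
It fails at once if the stand is shoved 30 mm or more from its place (distance of stand from where it was at the start of the episode above 0.03 m).
It fails at once if the bowl, lantern, dish or fork is displaced by more than 15 mm (distance of any of bowl, lantern, dish, fork from where it was at the start of the episode above 0.015 m).
It also fails if it takes over 59 s, if anything falls off the work surface, if the arm or the gripper's body presses on something with over 40 N, if the wrist force passes 120 N, or if a joint passes its speed limit or range.

## Working session

There is one attempt and no reset: what is moved stays moved. The work goes in short steps, Python scripts to look and compute and a shell command to move; the robot and the scene stay as the last step left them, time stands still between calls to the robot, and variables do not carry over. Pictures are saved under pics/ and viewed, at most 10 in all, crops included, and the job is handed in when it is done.

```bash
mkdir -p pics; cat > h.py <<'E'
import numpy as np, cv2
from bench import *
from scipy.spatial.transform import Rotation as R
def cloud(c):
    z=c["range_z"].astype(float); v,u=np.mgrid[0:400,0:640]
    P=np.stack([(u-c["cx"])/c["fx"]*z,(v-c["cy"])/c["fy"]*z,z],-1)
    if "rvec" in c and c.get("hand_eye") is None:
        M=cv2.Rodrigues(np.array(c["rvec"],float))[0]
        W=(P-np.array(c["tvec"]).ravel())@M
    else:
        s=c["state"]; T=np.array(c["hand_eye"]); W=P@T[:3,:3].T+T[:3,3]
        W=R.from_quat(s["tcp_rot"]).apply(W.reshape(-1,3)).reshape(W.shape)+s["position"]
    W[z==0]=np.nan
    return W
def save(n,im): cv2.imwrite(n,im[...,::-1])
E
python3 - <<'E'
from h import *
s=get_state(); print(s)
a=camera("scene");b=camera("top")
np.savez("c0.npz",a=cloud(a),b=cloud(b),ai=a["image"],bi=b["image"])
save("pics/scene0.png",a["image"]);save("pics/top0.png",b["image"])
W=cloud(b)
print(np.nanmin(W[...,2]),np.nanmax(W[...,2]))
for h0,h1 in [(.19,.22),(.155,.175),(.11,.14),(.09,.105),(.05,.07)]:
    m=(W[...,2]>h0)&(W[...,2]<h1); n,l,st,ce=cv2.connectedComponentsWithStats(m.astype(np.uint8))
    for i in range(1,n):
        if st[i,4]>40:
            p=W[l==i]; print(h0,st[i],p.min(0).round(3),p.max(0).round(3))
E
```

```text
{'time_s': 0.0, 'joint_pos': array([-1.37459559e+00,  3.00477912e-01,  1.52161057e+00, -9.97297610e-06,
        1.32068182e+00, -6.65606040e-02]), 'qvel': array([-1.37312841e-03,  5.61476758e-05,  2.67877355e-04,  8.30487388e-04,
        4.49695479e-04,  2.63030484e-03]), 'joint_torque': array([ 4.19065991e-04, -5.43498766e+01, -3.61794484e+01, -1.70263451e-06,
        4.00102814e-03, -6.38628393e-06]), 'position': array([ 0.14283623, -0.53091012,  0.25570508]), 'tcp_rot': array([ 9.91381633e-01,  1.31004244e-01, -4.29613582e-05, -5.87274702e-04]), 'force': array([-0.67010123,  0.3057852 , -0.69300187]), 'moment': array([ 0.01830665, -0.03315017,  0.04104676]), 'grip_force': 0.0, 'width': 1.004940722745625}
-0.7803190093937057 0.6979296209917374
0.19 [294 178  16  12  41] [ 0.514 -0.02   0.19 ] [0.547 0.024 0.202]
0.155 [ 273  157   59   59 1127] [ 0.44  -0.086  0.155] [0.619 0.089 0.17 ]
0.11 [441 165  35  32 799] [ 0.503 -0.532  0.111] [ 0.603 -0.427  0.135]
0.09 [  63  163   74   98 5930] [0.309 0.532 0.09 ] [0.616 0.745 0.105]
0.05 [169 157  44  44 300] [0.501 0.296 0.05 ] [0.643 0.438 0.069]
0.05 [131 168  12  93 238] [0.309 0.527 0.05 ] [0.606 0.545 0.07 ]
```

View pics/top0.png

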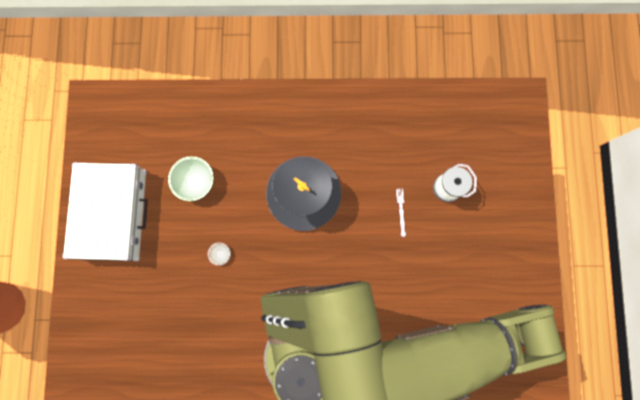

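View pics/scene0.png

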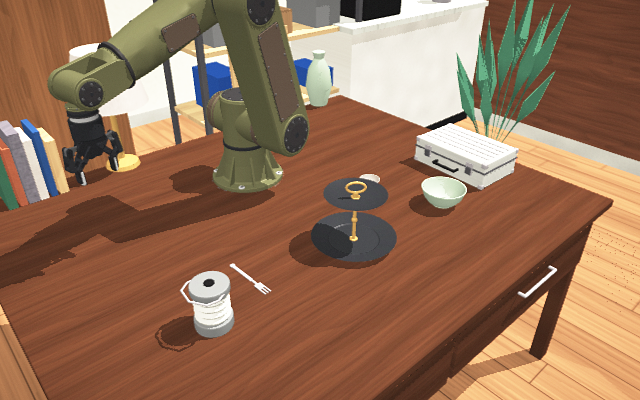

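The top view shows the stand at about (305,193) px with the loop at (302,186), running up-left to down-right. The bowl (191,179), dish (219,254), fork (402,212) and lantern (455,184) are all clear of it. The stand axis is near (0.53, 0.00) and its rim span of 0.179 m matches the 180 mm given. The loop top at 0.20 m also fits. I'll move above it now and look with the wrist camera.

```bash
python3 -m inch '[[0.04,-0.032,-0.004,0,0,0],[0.04,-0.032,-0.004,0,0,0],[0.04,-0.032,-0.004,0,0,0],[0.04,-0.032,-0.004,0,0,0],[0.04,-0.032,-0.004,0,0,0],[0.04,-0.032,-0.004,0,0,0],[0.04,-0.032,-0.004,0,0,0],[0.04,-0.032,-0.004,0,0,0],[0.04,-0.032,-0.004,0,0,0],[0.04,-0.032,-0.004,0,0,0],[0.04,-0.032,-0.004,0,0,0],[0.03,-0.026,-0.004,0,0,0]]' 0.53 20
python3 -m inch '[[0,0,0,0,0,0],[0,0,0,0,0,0],[0,0,0,0,0,0]]'
python3 - <<'E'
from h import *
s=get_state(); c=camera("wrist"); c["state"]=s
print(s["position"],s["joint_pos"],s["width"],s["force"],s["moment"]); print(np.array(c["hand_eye"]).round(3))
W=cloud(c); np.savez("c1.npz",W=W,i=c["image"]); save("pics/w1.png",c["image"])
hsv=cv2.cvtColor(c["image"],cv2.COLOR_RGB2HSV)
d=np.hypot(W[...,0]-.53,W[...,1])
m=(d<.045)&(W[...,2]>.175)&(W[...,2]<.215)
p=W[m]; print(m.sum(),p.min(0),p.max(0),p.mean(0))
q=p[:,:2]; _,_,V=np.linalg.svd(q-q.mean(0),full_matrices=False); t=(q-q.mean(0))@V.T
print(V[0],np.degrees(np.arctan2(V[0,1],V[0,0])),t.min(0),t.max(0), q.mean(0)+V[0]*(t[:,0].min()+t[:,0].max())/2)
r=W[(d<.12)&(W[...,2]>.15)&(W[...,2]<.17)]; print("plate",r.min(0),r.max(0))
E
```

```text
time_s: 1.3
position: [0.4906, -0.0538, 0.303]
tcp_rot: [0.991, 0.132, -0.0, -0.0]
force: [0.3, -0.8, 0.2]
width: 0.525
grip_force: 0.0
time_s: 1.6
position: [0.4891, -0.0569, 0.3028]
tcp_rot: [0.991, 0.131, -0.0, -0.0]
force: [-0.1, -0.2, 0.2]
width: 0.529
grip_force: 0.0
[ 0.48909265 -0.05693987  0.30283297] [-1.90214538e-01  1.36683097e-01  1.61054825e+00 -1.86457536e-04
  1.39498842e+00  1.11861060e+00] 0.5294957396675024 [-0.09519394 -0.20284279  0.24114539] [-0.00372112  0.00356238 -0.04781423]
[[ 0.001 -0.961 -0.277  0.072]
 [ 1.     0.001 -0.    -0.   ]
 [ 0.    -0.277  0.961 -0.118]
 [ 0.     0.     0.     1.   ]]
751 [ 0.51383949 -0.01844496  0.17503404] [0.55274982 0.02864874 0.20117908] [0.53358035 0.0050264  0.19432251]
[-0.62300792 -0.78221552] -128.53612332336183 [-0.02950928 -0.00300523] [0.02957102 0.00427131] [0.53356112 0.00500225]
plate [ 0.44391184 -0.08341556  0.15000095] [0.62220516 0.09519582 0.16999773]
```

View pics/w1.png

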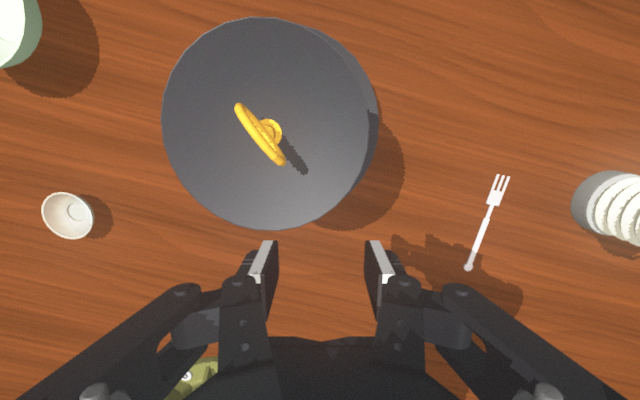

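The wrist view shows the loop from (240,105) to (283,160) px. By depth its centre is (0.533, 0.005), its width 59 mm, its direction 51.5°, and its top at z = 0.201. All of these fit the sizes given. I'll centre the half-open jaws over the axis (gap about 45 mm, loop lying free between them), then turn back so a long clockwise stroke is available.

```bash
python3 -m inch '[[0.029,-0.024,0,0,0,0],[0.029,-0.024,0,0,0,0],[0,0,0,0,0,-0.15],[0,0,0,0,0,-0.15],[0,0,0,0,0,-0.15],[0,0,0,0,0,-0.15],[0,0,0,0,0,-0.15],[0,0,0,0,0,-0.15],[0,0,0,0,0,-0.15],[0,0,0,0,0,-0.15],[0,0,0,0,0,-0.15],[0,0,0,0,0,-0.15]]'
python3 -m inch '[[0,0,0,0,0,-0.15],[0,0,0,0,0,-0.15],[0,0,0,0,0,-0.15],[0,0,0,0,0,-0.15],[0,0,0,0,0,-0.15],[0,0,0,0,0,-0.15],[0,0,0,0,0,-0.15],[0,0,0,0,0,-0.15],[0,0,0,0,0,-0.15],[0,0,0,0,0,-0.15],[0,0,0,0,0,-0.15],[0,0,0,0,0,0]]'
cat > st.py <<'E'
from h import *
s=get_state(); x=R.from_quat(s["tcp_rot"]).apply([1,0,0])
print("t",s["time_s"],"pos",s["position"].round(4),"yaw",np.arctan2(x[1],x[0]).round(3),"j6",s["joint_pos"][5].round(3),"F",s["force"].round(2),"M",s["moment"].round(3),"w",round(s["width"],3))
E
python3 st.py
```

```text
time_s: 2.85
position: [0.5328, 0.004, 0.3032]
tcp_rot: [0.634, 0.773, 0.0, 0.0]
force: [-0.5, -0.6, -0.2]
width: 0.53
grip_force: 0.0
time_s: 4.05
position: [0.5328, 0.0041, 0.3032]
tcp_rot: [-0.136, 0.991, -0.0, 0.0]
force: [-0.3, -0.2, 0.7]
width: 0.53
grip_force: 0.0
t 4.05 pos [0.5328 0.0041 0.3032] yaw -2.869 j6 -1.904 F [-0.33 -0.21  0.69] M [-0.004 -0.019 -0.036] w 0.53
```

```bash
python3 -m inch '[[0,0,0.03,0,0,0],[0,0,0.03,0,0,0],[0,0,0.02,0,0,0],[0,0,0.015,0,0,0],[0,0,0.01,0,0,0],[0,0,0.006,0,0,0],[0,0,0,0,0,0]]'
python3 st.py
python3 - <<'E'
from h import *
a=camera("scene"); im=a["image"][120:280,260:460]; save("pics/s2.png",cv2.resize(im,None,fx=4,fy=3.75,interpolation=cv2.INTER_CUBIC)[:600])
E
```

```text
time_s: 4.75
position: [0.533, 0.005, 0.1918]
tcp_rot: [-0.134, 0.991, 0.0, -0.0]
force: [-0.7, -0.1, 1.0]
width: 0.529
grip_force: 0.0
t 4.75 pos [0.533  0.005  0.1918] yaw -2.872 j6 -1.899 F [-0.75 -0.1   0.96] M [ 0.006 -0.007 -0.047] w 0.529
```

View pics/s2.png

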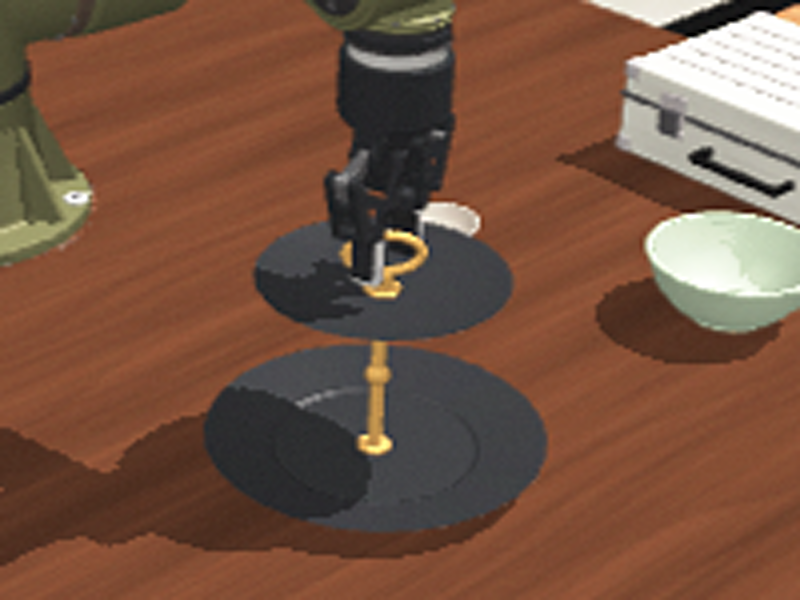

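The fingers straddle the loop at (370,260) in the crop. They touch nothing and sit above the plate. Now the first clockwise stroke; home is at least one turn away.

```bash
python3 -m inch '[[0,0,0,0,0,0.1],[0,0,0,0,0,0.1],[0,0,0,0,0,0.1],[0,0,0,0,0,0.1],[0,0,0,0,0,0.1],[0,0,0,0,0,0.1],[0,0,0,0,0,0.1],[0,0,0,0,0,0.1],[0,0,0,0,0,0.1],[0,0,0,0,0,0.1]]'
python3 st.py
python3 - <<'E'
from h import *
s=get_state(); c=camera("wrist"); c["state"]=s; W=cloud(c); save("pics/w3.png",c["image"])
d=np.hypot(W[...,0]-.533,W[...,1]-.005)
hsv=cv2.cvtColor(c["image"],cv2.COLOR_RGB2HSV)
m=(d<.04)&(W[...,2]>.165)&(W[...,2]<.21)&(hsv[...,1]>150)&(hsv[...,0]>12)&(hsv[...,0]<35)
q=W[m][:,:2]; print(m.sum(),q.mean(0)); V=np.linalg.svd(q-q.mean(0),full_matrices=False)[2]; print(np.degrees(np.arctan2(V[0,1],V[0,0])))
E
```

```text
time_s: 5.8
position: [0.5334, 0.0051, 0.193]
tcp_rot: [0.359, 0.933, 0.0, 0.001]
force: [0.5, 0.3, -0.7]
width: 0.531
grip_force: 0.5
t 5.8 pos [0.5334 0.0051 0.193 ] yaw 2.408 j6 -0.896 F [ 0.5   0.32 -0.69] M [-0.076 -0.007  0.078] w 0.531
3318 [0.53107403 0.00610817]
14.736051644594351
```

View pics/w3.png

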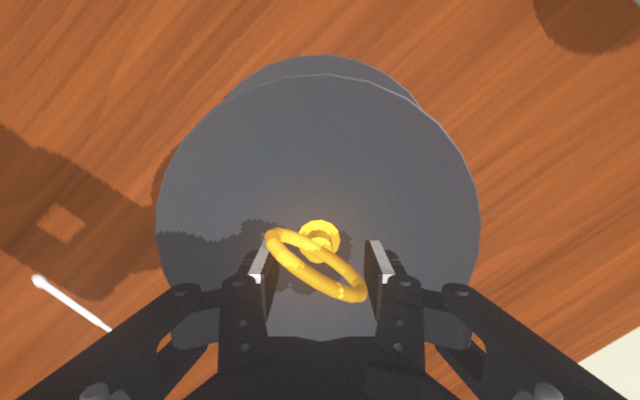

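The loop has followed the fingers, from 51.5° to 15°, and now rests against the pads near (272,240) and (358,290) px with hardly any force. I'll continue this stroke.

```bash
python3 -m inch '[[0,0,0,0,0,0.14],[0,0,0,0,0,0.14],[0,0,0,0,0,0.14],[0,0,0,0,0,0.14],[0,0,0,0,0,0.14],[0,0,0,0,0,0.14],[0,0,0,0,0,0.14],[0,0,0,0,0,0.14],[0,0,0,0,0,0.14],[0,0,0,0,0,0.14],[0,0,0,0,0,0.14],[0,0,0,0,0,0.14]]'
python3 st.py
python3 -m inch '[[0,0,0,0,0,0.14],[0,0,0,0,0,0.14],[0,0,0,0,0,0.14],[0,0,0,0,0,0.14],[0,0,0,0,0,0.14],[0,0,0,0,0,0.14],[0,0,0,0,0,0.14],[0,0,0,0,0,0.14],[0,0,0,0,0,0.14],[0,0,0,0,0,0.14],[0,0,0,0,0,0.14],[0,0,0,0,0,0]]'
python3 st.py
```

```text
time_s: 7.05
position: [0.5333, 0.0051, 0.1928]
tcp_rot: [0.934, 0.356, 0.0, 0.0]
force: [-1.2, -0.7, 0.0]
width: 0.529
grip_force: 0.4
t 7.05 pos [0.5333 0.0051 0.1928] yaw 0.728 j6 0.783 F [-1.2  -0.7   0.03] M [-0.109  0.159  0.045] w 0.529
time_s: 8.25
position: [0.5333, 0.0052, 0.1928]
tcp_rot: [0.919, -0.393, 0.001, -0.0]
force: [-0.2, -0.1, -0.8]
width: 0.533
grip_force: 0.0
t 8.25 pos [0.5333 0.0052 0.1928] yaw -0.808 j6 2.32 F [-0.23 -0.11 -0.84] M [ 0.044 -0.003  0.046] w 0.533
```

```bash
python3 -m inch '[[0,0,0,0,0,-0.12],[0,0,0,0,0,-0.12],[0,0,0,0,0,-0.11],[0,0,-0.03,0,0,0],[0,0,-0.03,0,0,0],[0,0,0,0,0,-0.15],[0,0,0,0,0,-0.15],[0,0,0,0,0,-0.15],[0,0,0,0,0,-0.15],[0,0,0,0,0,-0.15],[0,0,0,0,0,-0.15],[0,0,0,0,0,-0.15]]'
python3 -m inch '[[0,0,0,0,0,-0.15],[0,0,0,0,0,-0.15],[0,0,0,0,0,-0.15],[0,0,0,0,0,-0.15],[0,0,0,0,0,-0.15],[0,0,0,0,0,-0.15],[0,0,0,0,0,-0.14],[0,0,0,0,0,-0.15],[0,0,0,0,0,-0.15],[0,0,0,0,0,-0.15],[0,0,0,0,0,-0.15],[0,0,0,0,0,-0.15]]'
python3 -m inch '[[0,0,0,0,0,-0.15],[0,0,0,0,0,-0.15],[0,0,0,0,0,0]]'
python3 st.py
cat > loop.py <<'E'
from h import *
import sys
s=get_state(); c=camera("wrist"); c["state"]=s; W=cloud(c); save(sys.argv[1],c["image"])
d=np.hypot(W[...,0]-.533,W[...,1]-.005)
hsv=cv2.cvtColor(c["image"],cv2.COLOR_RGB2HSV)
m=(d<.04)&(W[...,2]>.18)&(W[...,2]<.21)&(hsv[...,1]>150)&(hsv[...,0]>12)&(hsv[...,0]<35)
q=W[m][:,:2]; V=np.linalg.svd(q-q.mean(0),full_matrices=False)[2]; t=(q-q.mean(0))@V[0]
print(m.sum(),"centre",q.mean(0)+V[0]*(t.min()+t.max())/2,"span",np.ptp(t),"ang",np.arctan2(V[0,1],V[0,0])%np.pi,"top",np.percentile(W[m][:,2],98))
E
python3 loop.py pics/w4.png
```

```text
time_s: 9.45
position: [0.5332, 0.0052, 0.2526]
tcp_rot: [0.955, 0.298, 0.0, 0.0]
force: [0.5, 0.1, -0.1]
width: 0.524
grip_force: 0.0
time_s: 10.65
position: [0.5332, 0.0052, 0.2526]
tcp_rot: [0.365, 0.931, 0.0, 0.0]
force: [-0.3, -0.3, 0.1]
width: 0.529
grip_force: 0.0
time_s: 10.95
position: [0.5332, 0.0052, 0.2525]
tcp_rot: [0.224, 0.975, 0.0, 0.0]
force: [-0.1, 0.8, -0.1]
width: 0.527
grip_force: 0.0
t 10.95 pos [0.5332 0.0052 0.2525] yaw 2.69 j6 -1.178 F [-0.09  0.83 -0.09] M [-0.025  0.075  0.015] w 0.527
855 centre [0.5315991  0.00585864] span 0.057153452179947405 ang 0.1635289659908728 top 0.19924892312189124
```

```bash
python3 -m inch '[[0,0,0.025,0,0,0],[0,0,0.02,0,0,0],[0,0,0.016,0,0,0],[0,0,0,0,0,0.1],[0,0,0,0,0,0.1],[0,0,0,0,0,0.1],[0,0,0,0,0,0.1],[0,0,0,0,0,0.14],[0,0,0,0,0,0.14],[0,0,0,0,0,0.14],[0,0,0,0,0,0.14],[0,0,0,0,0,0.14]]'
python3 st.py
python3 -m inch '[[0,0,0,0,0,0.14],[0,0,0,0,0,0.14],[0,0,0,0,0,0.14],[0,0,0,0,0,0.14],[0,0,0,0,0,0.14],[0,0,0,0,0,0.14],[0,0,0,0,0,0.14],[0,0,0,0,0,0.14],[0,0,0,0,0,0.14],[0,0,0,0,0,0.1],[0,0,0,0,0,0]]'
python3 st.py
```

```text
time_s: 12.2
position: [0.5332, 0.0051, 0.1913]
tcp_rot: [0.706, 0.708, 0.0, 0.0]
force: [-0.3, -1.5, -1.2]
width: 0.525
grip_force: 0.5
t 12.2 pos [0.5332 0.0051 0.1913] yaw 1.575 j6 -0.063 F [-0.26 -1.53 -1.16] M [-0.212 -0.03  -0.027] w 0.525
time_s: 13.3
position: [0.5332, 0.0052, 0.1913]
tcp_rot: [0.994, 0.109, 0.0, -0.0]
force: [0.1, -0.4, -0.3]
width: 0.525
grip_force: 0.0
t 13.3 pos [0.5332 0.0052 0.1913] yaw 0.219 j6 1.293 F [ 0.1  -0.43 -0.25] M [ 0.013 -0.003 -0.025] w 0.525
```

Total turned is about 5.98 rad, so from here I go in short, slow pushes and watch the force.

```bash

python3 -m inch '[[0,0,0,0,0,0.07],[0,0,0,0,0,0.07],[0,0,0,0,0,0.07],[0,0,0,0,0,0.07]]' >/dev/null; python3 st.py
python3 -m inch '[[0,0,0,0,0,0.07],[0,0,0,0,0,0.07],[0,0,0,0,0,0.07]]'>/dev/null; python3 st.py
```

```text
t 13.7 pos [0.5331 0.0053 0.1912] yaw -0.058 j6 1.57 F [-0.97  0.63  0.87] M [-0.026  0.067  0.011] w 0.527
t 14.0 pos [0.5331 0.0053 0.1912] yaw -0.268 j6 1.78 F [-0.24  0.18  0.86] M [0.062 0.095 0.078] w 0.529
```

```bash

python3 -m inch '[[0,0,0,0,0,0.07],[0,0,0,0,0,0.07],[0,0,0,0,0,0.07]]'>/dev/null; python3 st.py
python3 -m inch '[[0,0,0,0,0,0.07],[0,0,0,0,0,0.07],[0,0,0,0,0,0.07]]'>/dev/null; python3 st.py
```

```text
t 14.3 pos [0.5331 0.0053 0.1912] yaw -0.478 j6 1.99 F [-0.01 -0.22  0.32] M [0.034 0.127 0.013] w 0.531
t 14.6 pos [0.5332 0.0051 0.1912] yaw -0.688 j6 2.2 F [ 0.1  -1.95 -0.69] M [-0.268 -0.012  0.49 ] w 0.531
```

Mz jumped to 0.49 N·m after about 6.9 rad, which looks like the stop. To confirm, I'll back off and touch it again gently.

```bash

python3 -m inch '[[0,0,0,0,0,-0.1],[0,0,0,0,0,-0.1]]'>/dev/null; python3 st.py
python3 -m inch '[[0,0,0,0,0,0.06],[0,0,0,0,0,0.06],[0,0,0,0,0,0.04]]'>/dev/null; python3 st.py
python3 -m inch '[[0,0,0,0,0,0.04],[0,0,0,0,0,0]]'>/dev/null; python3 st.py
```

```text
t 14.8 pos [0.5332 0.0052 0.1913] yaw -0.481 j6 1.993 F [ 0.13 -0.66  0.31] M [-0.045  0.001 -0.032] w 0.531
t 15.1 pos [0.5332 0.0052 0.1913] yaw -0.647 j6 2.159 F [ 0.66 -0.14 -0.2 ] M [ 0.018  0.012 -0.04 ] w 0.527
t 15.3 pos [0.5332 0.0052 0.1913] yaw -0.686 j6 2.198 F [ 0.01 -1.52  0.87] M [-0.093 -0.1    0.273] w 0.534
```

```bash

python3 -m inch '[[0,0,0,0,0,0.05],[0,0,0,0,0,0]]'>/dev/null; python3 st.py
python3 -m inch '[[0,0,0,0,0,-0.12],[0,0,0,0,0,-0.12],[0,0,0,0,0,-0.11],[0,0,-0.03,0,0,0],[0,0,-0.03,0,0,0],[0,0,-0.02,0,0,0],[0,0,0,0,0,0],[0,0,0,0,0,0]]'>/dev/null; python3 st.py; python3 loop.py pics/w5.png
```

```text
t 15.5 pos [0.5332 0.0052 0.1912] yaw -0.736 j6 2.248 F [ 0.5  -0.23  1.25] M [-0.045 -0.049  0.187] w 0.53
t 16.3 pos [0.533  0.0052 0.2707] yaw -0.386 j6 1.897 F [ 0.25 -0.66 -1.06] M [0.022 0.008 0.001] w 0.532
653 centre [0.53432018 0.00498854] span 0.056940079656007205 ang 0.2731849176044636 top 0.1990675611830624
```

View pics/w5.png

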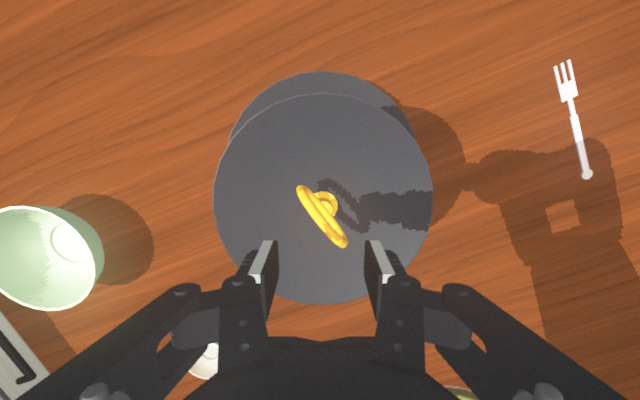

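The loop lies at 0.273 rad from (300,188) to (345,245) px, and the stand hasn't moved. It has turned 6.91 rad in all, about 1.1 turns, which fits a start 1 to 1.5 turns open. I'll do one more gentle push to be sure it's the stop.

```bash

python3 -m inch '[[0,0,0.03,0,0,0],[0,0,0.03,0,0,0],[0,0,0.02,0,0,0],[0,0,0,0,0,0.1],[0,0,0,0,0,0.1],[0,0,0,0,0,0.08]]'>/dev/null; python3 st.py
for i in 1; do python3 -m inch '[[0,0,0,0,0,0.05],[0,0,0,0,0,0]]'>/dev/null; python3 st.py; done
python3 -m inch '[[0,0,0,0,0,0.05],[0,0,0,0,0,0]]'>/dev/null; python3 st.py
python3 -m inch '[[0,0,0,0,0,0.05],[0,0,0,0,0,0]]'>/dev/null; python3 st.py
```

```text
t 16.95 pos [0.5326 0.0053 0.1896] yaw -0.67 j6 2.182 F [-1.09 -0.09 -0.59] M [-0.014 -0.007  0.004] w 0.533
t 17.15 pos [0.5327 0.0051 0.1898] yaw -0.717 j6 2.229 F [-0.32 -0.62 -1.04] M [-0.107 -0.013  0.015] w 0.528
t 17.35 pos [0.5326 0.0053 0.19  ] yaw -0.766 j6 2.278 F [-0.26 -0.56 -3.12] M [-0.059  0.069  0.135] w 0.53
t 17.55 pos [0.5328 0.0053 0.1904] yaw -0.816 j6 2.328 F [ 0.35  0.44 -1.5 ] M [0.027 0.058 0.002] w 0.53
```

```bash

python3 -m inch '[[0,0,0,0,0,0.05],[0,0,0,0,0,0]]'>/dev/null; python3 st.py
python3 -m inch '[[0,0,0,0,0,0.05],[0,0,0,0,0,0]]'>/dev/null; python3 st.py
python3 -m inch '[[0,0,0,0,0,0],[0,0,0,0,0,0]]'>/dev/null; python3 st.py
python3 loop.py pics/w6.png
```

```text
t 17.75 pos [0.5329 0.0053 0.1907] yaw -0.865 j6 2.377 F [-1.2  -0.23 -1.11] M [0.022 0.041 0.064] w 0.531
t 17.95 pos [0.533  0.0053 0.1909] yaw -0.915 j6 2.427 F [-0.29  0.42 -2.26] M [0.025 0.011 0.003] w 0.528
t 18.15 pos [0.5332 0.0053 0.1912] yaw -0.915 j6 2.427 F [-0.51  1.37 -1.84] M [0.037 0.144 0.057] w 0.53
1773 centre [0.53468006 0.00454699] span 0.05597356878523306 ang 0.08219997247331579 top 0.1987987444549008
```

The loop moved on another 0.19 rad with almost no moment, so the earlier reading doesn't prove it's home. I'll regrip half a turn back and keep stroking, with closer readings.

```bash
python3 -m inch '[[0,0,0,0,0,-0.12],[0,0,0,0,0,-0.12],[0,0,0,0,0,-0.11],[0,0,-0.03,0,0,0],[0,0,-0.03,0,0,0],[0,0,0,0,0,-0.15],[0,0,0,0,0,-0.15],[0,0,0,0,0,-0.15],[0,0,0,0,0,-0.15],[0,0,0,0,0,-0.15],[0,0,0,0,0,-0.15],[0,0,0,0,0,-0.15]]' >/dev/null
python3 -m inch '[[0,0,0,0,0,-0.15],[0,0,0,0,0,-0.15],[0,0,0,0,0,-0.15],[0,0,0,0,0,-0.15],[0,0,0,0,0,-0.15],[0,0,0,0,0,-0.15],[0,0,0,0,0,-0.14],[0,0,0,0,0,-0.15],[0,0,0,0,0,-0.15],[0,0,0,0,0,-0.15],[0,0,0,0,0,-0.15],[0,0,0,0,0,-0.15]]'>/dev/null
python3 -m inch '[[0,0,0,0,0,-0.15],[0,0,0,0,0,-0.15],[0,0,0,0,0,0]]'>/dev/null
python3 st.py; python3 loop.py pics/w7.png
python3 -m inch '[[0,0,0.025,0,0,0],[0,0,0.02,0,0,0],[0,0,0.015,0,0,0],[0,0,0,0,0,0.1],[0,0,0,0,0,0.1],[0,0,0,0,0,0.1]]'>/dev/null; python3 st.py
python3 -m inch '[[0,0,0,0,0,0.08],[0,0,0,0,0,0.08]]'>/dev/null; python3 st.py
python3 -m inch '[[0,0,0,0,0,0.08]]'>/dev/null; python3 st.py
python3 -m inch '[[0,0,0,0,0,0.08]]'>/dev/null; python3 st.py
python3 -m inch '[[0,0,0,0,0,0.08]]'>/dev/null; python3 st.py
```

```text
t 20.9 pos [0.5333 0.0052 0.2514] yaw 2.576 j6 -1.064 F [0.01 0.04 0.19] M [-0.038 -0.066 -0.023] w 0.528
857 centre [0.53204436 0.00669687] span 0.058060656593738685 ang 0.08405220958602813 top 0.19883209027218404
t 21.55 pos [0.5332 0.0052 0.1911] yaw 2.264 j6 -0.752 F [ 0.04  0.3  -0.73] M [ 0.015 -0.048 -0.009] w 0.527
t 21.75 pos [0.5332 0.0052 0.1912] yaw 2.105 j6 -0.593 F [-0.2   0.03  0.63] M [-0.029 -0.041  0.356] w 0.531
t 21.85 pos [0.5332 0.0052 0.1912] yaw 2.025 j6 -0.513 F [ 0.45 -0.4  -1.1 ] M [-0.008  0.042  0.349] w 0.531
t 21.95 pos [0.5332 0.0052 0.1912] yaw 1.945 j6 -0.433 F [-0.28 -0.37 -0.04] M [-0.019 -0.019  0.378] w 0.527
t 22.05 pos [0.5332 0.0052 0.1912] yaw 1.865 j6 -0.353 F [-0.39 -0.93 -0.52] M [-0.08  -0.013  0.412] w 0.531
```

Mz now holds at 0.35–0.41 N·m over four moving steps, against less than 0.08 when the loop turned freely. The loop is home and the whole stand is just starting to twist, so I stop here, back off, lift clear and check.

```bash
python3 -m inch '[[0,0,0,0,0,-0.12],[0,0,0,0,0,-0.12],[0,0,0,0,0,-0.11],[0,0,-0.03,0,0,0],[0,0,-0.03,0,0,0],[0,0,-0.04,0,0,0],[0,0,-0.03,0,0,0],[0,0,0,0,0,0],[0,0,0,0,0,0],[0,0,0,0,0,0]]' >/dev/null
python3 st.py; python3 loop.py pics/w8.png
python3 - <<'E'
from h import *
s=get_state(); c=camera("wrist"); c["state"]=s; W=cloud(c)
d=np.hypot(W[...,0]-.533,W[...,1]-.005); r=W[(d<.12)&(W[...,2]>.15)&(W[...,2]<.17)]; print("plate",r.min(0),r.max(0))
E
```

```text
t 23.05 pos [0.5329 0.0052 0.3199] yaw 2.221 j6 -0.709 F [ 0.21 -0.15  0.07] M [-0.009 -0.002 -0.031] w 0.53
444 centre [0.5328157  0.00709047] span 0.05828830725040294 ang 2.8784661222770604 top 0.19871021283973667
plate [ 0.44282254 -0.08183383  0.15000027] [0.62141676 0.09596839 0.16999514]
```

View pics/w8.png

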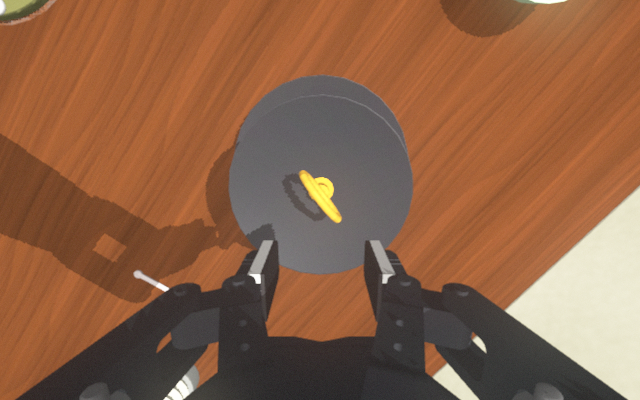

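The loop sits centred on its plate at about (320,195) px. The plate spans are within 1.5 mm of the start, everything is upright, and the gripper is well clear. Handing in.

```bash
python3 -c "
from bench import *
print(hand_in())"
```

```text
the job is handed in; nothing more can be done
None
```

I turned the loop handle clockwise about 7 rad until it met a firm stop (wrist moment jumped from under 0.08 to a steady 0.35–0.41 N·m), with the stand still upright and within about 1.5 mm of its start, and handed the job in at 23 s; no verdict came back.

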